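# Hold the bag clip open over the tall recipe card

### The arm

A 7-joint arm with a two-finger parallel gripper is mounted at the origin on a cart in front of the work surface, level with it; the furniture and walls round the work are solid. World frame = base frame: x ahead of the robot, y to its left, z up, the work surface at z = 0. Lengths are in mm, angles in rad, forces in N, time in s.
With the tool pointing down it reaches from about 400 to 850 mm from the base axis. Payload 10.4 kg.
Tool frame: the origin (TCP) lies on the front face of the gripper's body, between the roots of the fingers; the fingertips stand 73 mm ahead of it and the grasp point (between the pads) lies 54 mm ahead of it; z points along the fingers, y is the direction in which the jaws open and shut (so a half turn about z gives the same grasp; the last joint's range is limited). The gripper opens to 85 mm and grips with 20 to 120 N. Pads are 22 mm wide; open, the fingers measure 114 mm over their backs; the gripper's body (76 mm by 85 mm) begins 54 mm behind the grasp point. The pads swing forward as they close: fully open they stand 13 mm farther back than shut.
Start: joints at [1.321, 0.332, -0.065, 1.46, 0.022, 1.35, -0.088], TCP at [140.555, -609.005, 303.938] pointing down, gripper open.
Joint ranges: [-2.6, 2.6], [-0.5, 2.12], [-1.47, 1.34], [0.16, 2.42], [-1.27, 4.41], [0.06, 2.06], [-2.6, 2.6]. Speed limits (rad/s): [2.22, 2.22, 2.79, 2.79, 3.14, 3.14, 3.14].

### API

Orientations are given as a rotation vector (axis times angle).
In Python, from rig import get_state, vision, job gives the robot as it stands.
- The arm moves only by the shell command python3 -m jog 'ROWS'. ROWS is JSON, a list of rows, each a list of 7 numbers: the finger opening in mm, from 0 to 85.4, then the shift along the tool's x, y, z in mm, then the turn, a rotation vector about the tool's x, y, z in rad. A call has 1 to 10 rows; each row shifts and turns the commanded pose from where the row before left it, along the tool's axes as they then stand; what a row does not reach is not made up. A row lasts 1/10 s, in which the tool goes at most 50 mm and 8.59 degrees, less where a joint would pass 70% of its speed; a pose out of reach is approached as far as the arm can. A call is refused whole if a number of a shift passes 50 or a number of a turn 0.15, either way. A call with a gripper value outside its range is refused whole. The fingers move at their own pace and stop on an object; the grip force is fixed at half the most. Time passes only in rows, so rows that do not move let the fingers close. It gives the time, the measured TCP pose, the force and the opening at its end, in the units of the state.
- get_state(): the state, without advancing time (a new reading comes with each control period).
- vision.camera(name): name is "scene" or "side" or "wrist"; returns (picture, depth): 480x640x3 uint8, red, green, blue; 480x640 float32, mm along the optical axis (not along the pixel's ray), 0 where there is no reading.
- vision.camera_info(name): a dict with "K" (3x3 intrinsics, pixels), "k1" (the pictures are not rectified: a ray, as slopes to the right and down, at radius r is drawn at 1 + k1 r^2 times it, then the intrinsics apply), "R" (3x3) and "t" (3): a world point X has camera coordinates R X + t. Camera axes: x right, y down, z forward; pixel columns grow to the right and rows downward; lengths in mm; the calibration is good to about 2 mm. A picture is of the moment at which its call begins: read the wrist's pose just before it. camera_info takes no time and is no camera call; for the wrist camera it gives the pose at the moment of the call.
- job.close_job(): hands the job in, once; it reports no verdict.
The state is a dict: "clock": time; "qpos": joint angles; "joint_velocities": joint speeds; "effort": joint torques, N m; "ee_pos": TCP position; "tcp_rot": TCP orientation; "force": force on the tool from outside, world axes, zero at the start; "ft_torque": the same for the moment, N m; "finger_gap": finger opening in mm.
Only numpy, scipy, OpenCV 4.12 (cv2) and the standard library are available. Lean on these libraries where they do the work, as an engineer would, in place of code of your own. Each camera call takes 0.05 s, during which the arm holds its last target.

### The job

Squeeze the handles of the bag clip that is parked on the little wooden rail, take it off, and hold it wide open over the middle of the top edge of the tall, narrow recipe card, square to the card, one jaw in front and one behind and well down past the edge but not touching the card, so that I can slip a second card in. Finish like that, still squeezing and holding the clip still; leave both card stands, the glass cup and the shaker standing where they are.

Things in the scene. Friction and masses are not known exactly. Their poses are not given: they have to be found in the camera images.
- clip_pin (a point): Centre of the hinge pin of the white plastic bag clip (two levers, 93 mm tall, 30 mm wide, 65 g), parked astride the rail's top edge, pin 6 mm above the edge, jaws down 44 mm below the pin (4 mm plates), handles up. Axes are the front lever's: y along the pin, x across the jaws, z up; as the clip is squeezed fully this lever tips 0.26 rad about y, the pin staying midway between the fingers.
- clip: The same clip, origin at the pin. Its two flat handles rise 48 mm above the pin, splayed: 45 mm over their outer faces at the top, 22 mm at the pin. Pinch them across x, 25 to 40 mm above the pin: about 4 N starts to open the jaws, about 9 N brings the levers to a firm stop, handles parallel, 20 mm over all. A 20 to 40 N grip simply closes to the stop and holds there.
- jaw_tip_a (a point): Inner lower corner line of the front jaw's tip, mid-width (44 mm below the pin). At jaw joint 0 it is 3 mm to the -x side of the pin.
- jaw_tip_b (a point): The same point on the rear jaw's tip; at jaw joint 0 it is 3 mm to the +x side of the pin.
- clip_jaw (a joint): Opening angle between the clip's two levers, rad. 0 as parked on the 6 mm rail (tips 6 mm apart); -0.12 shut on nothing; 0.52 fully squeezed (tips about 29 mm apart); spring-loaded towards shut. Wide open is above 0.35 (tips about 21 mm apart).
- rail_top (a point): Middle of the top edge of the clip rail, 80 mm above the worktop: an upright wooden board 6 mm thick and 112 mm long on a 70 x 120 mm foot, fixed to the worktop. y runs along the board, x through it, z up. The clip may sit up to 30 mm either side of the middle.
- rail: The same rail; origin under its middle on the worktop. Beware: a tall cupboard with projecting handles fills the right-hand end (y below about -0.40, x above about 0.35) and wall cabinets hang over the back (x above about 0.60, z above about 0.5); draw the arm in before swinging past them.
- tall_top (a point): Middle of the top edge of the tall, narrow recipe card, the one to work at: a stiff white ruled card 66 mm wide, 98 mm high above its wooden stand, 3 mm thick, its top edge 121 mm above the worktop. x through the card, y along its top edge, z up.
- tall_stand: Loose wooden stand of the tall card, foot 75 x 80 mm, 0.73 kg with the card fixed in it; origin under its middle on the worktop, axes as the card's. The card stands straight over the middle.
- wide_stand: Loose wooden stand with the other card, low and wide (120 mm wide, its top edge 89 mm above the worktop); foot 75 x 134 mm; to be left alone. It and the tall card change places. Origin under its middle, axes as for the tall one.
- mug: Bystander: clear pressed-glass cup with handle, 103 x 136 x 88 mm; origin at the underside.
- shaker: Bystander: small glass shaker with grey cap, 44 mm across, 90 mm tall; origin at the underside.
Mind the look-alikes: they are no part of the job. Leave any orange look-alike of the clip alone.

How it is judged:
By the outcome, as a careful person would: the job done as asked, in the order asked, and still so for the second after the job is handed in, while the arm keeps its last pose, push and grip.
It also fails if it takes over 38 s, if anything falls off the work surface, if the arm or the gripper's body presses on something with over 40 N, if the wrist force passes 120 N, or if a joint passes its speed limit or range.

## Working session

There is one attempt and no reset: what is moved stays moved. The work goes in short steps, Python scripts to look and compute and a shell command to move; the robot and the scene stay as the last step left them, time stands still between calls to the robot, and variables do not carry over. Pictures are saved under pics/ and viewed, and the job is handed in when it is done.

```bash
ls; mkdir -p pics
python3 - <<'E'
from rig import get_state, vision
import cv2
s=get_state(); print({k:s[k] for k in('clock','qpos','ee_pos','tcp_rot','force','finger_gap')})
for n in('scene','side'):
    p,d=vision.camera(n); cv2.imwrite(f'pics/{n}0.png',p[:,:,::-1]); 
    import numpy as np
    np.save(f'{n}0.npy',d); i=vision.camera_info(n); print(n,i)
E
```

```text
pics
{'clock': 0.0, 'qpos': array([ 1.32139564,  0.3328481 , -0.06467306,  1.46093348,  0.02157703,
        1.3499228 , -0.08849592]), 'ee_pos': array([ 140.46578287, -608.72682005,  303.13438344]), 'tcp_rot': array([-3.12002316e+00, -3.55327306e-01,  3.35232351e-04]), 'force': array([ 0.96383159,  0.31930983, -0.40846037]), 'finger_gap': 85.50285450517063}
scene {'K': array([[460.69556966,   0.        , 317.71105242],
       [  0.        , 460.69556966, 237.89651528],
       [  0.        ,   0.        ,   1.        ]]), 'k1': -0.04759894681850451, 'R': array([[-0.88710977, -0.46154396,  0.00366516],
       [-0.34220977,  0.6523736 , -0.67624046],
       [ 0.30972364, -0.60115377, -0.73667185]]), 't': array([513.89558165, 173.01384032, 945.23458377])}
side {'K': array([[603.08826739,   0.        , 322.3653788 ],
       [  0.        , 603.08826739, 233.99511541],
       [  0.        ,   0.        ,   1.        ]]), 'k1': -0.200365359553508, 'R': array([[ 0.8032973 , -0.59533494, -0.01702192],
       [-0.50026053, -0.65895086, -0.5617145 ],
       [ 0.32319166,  0.45973914, -0.82715602]]), 't': array([-364.62384552,  392.03571928,  937.55232424])}
```

View pics/scene0.png

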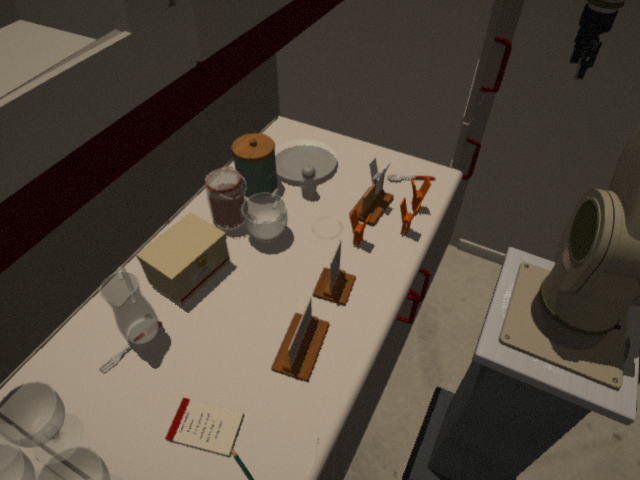

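View pics/side0.png

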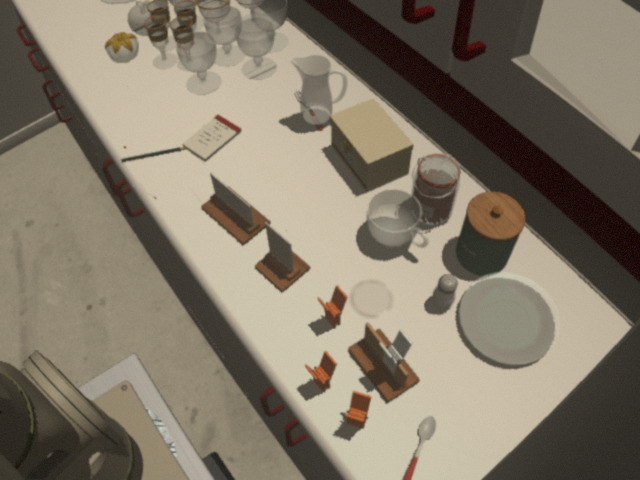

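The scene view shows the rail with the white clip at about (375,195) and three orange look-alike clips at (357,227), (406,215) and (422,190). The tall card is at (335,280) and the wide card at (303,340). In the side view the rail is at (385,360), the orange clips at (335,305), (320,370) and (356,410), the tall card at (280,260) and the wide card at (235,207). I'll enlarge these to confirm.

Run:
```python
import cv2,numpy as np
a=cv2.imread('pics/scene0.png')[150:390,260:460]; b=cv2.imread('pics/side0.png')[170:440,190:440]
cv2.imwrite('pics/c1.png',cv2.resize(a,None,fx=2.5,fy=2.5,interpolation=cv2.INTER_CUBIC)*1)
cv2.imwrite('pics/c2.png',cv2.resize(b,None,fx=2.2,fy=2.2,interpolation=cv2.INTER_CUBIC))
b=cv2.imread('pics/side0.png')[310:410,340:440]
cv2.imwrite('pics/c3.png',cv2.resize(b,None,fx=6,fy=6,interpolation=cv2.INTER_CUBIC))
a=cv2.imread('pics/scene0.png')[145:245,340:440]
cv2.imwrite('pics/c4.png',cv2.resize(a,None,fx=6,fy=6,interpolation=cv2.INTER_CUBIC))
```

```text
(no output)
```

View pics/c2.png

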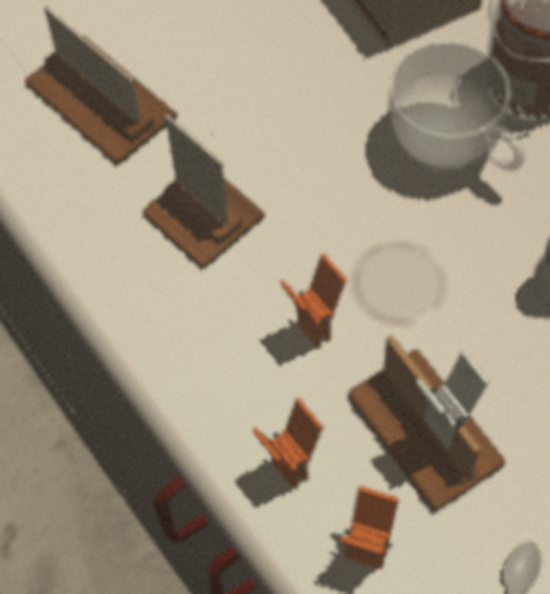

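View pics/c3.png

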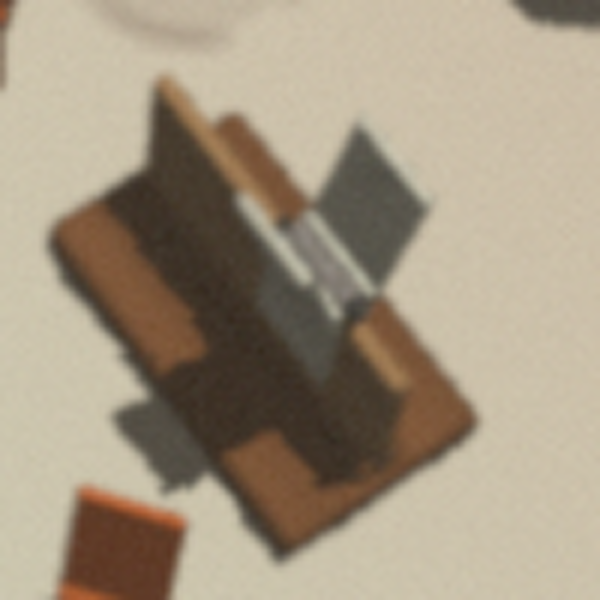

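View pics/c4.png

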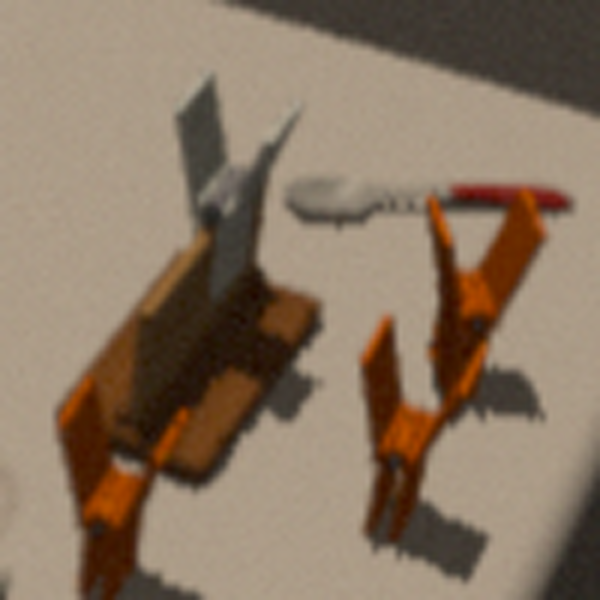

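View pics/c1.png

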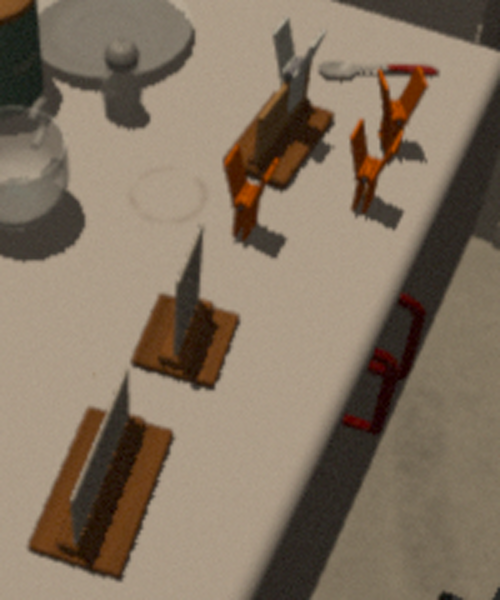

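The white clip sits off-centre on the rail. In the side view its pin is at about (394,352) and its handle tops at (405,337) and (385,350). The three orange clips stand free on the table and aren't part of the job. The tall card is the narrow one in the small square stand, side view (280,240). Next I'll measure.

```bash
cat > h.py <<'E'
import numpy as np,cv2
from rig import get_state,vision
def und(i,uv):
    D=np.array([i['k1'],0,0,0,0.]); return cv2.undistortPoints(np.array(uv,float).reshape(-1,1,2),i['K'],D).reshape(-1,2)
def ray(i,uv):
    n=und(i,uv); d=np.c_[n,np.ones(len(n))]@i['R']; return -i['R'].T@i['t'],d
def onz(i,uv,z):
    c,d=ray(i,uv); return c+d*((z-c[2])/d[:,2])[:,None]
def cloud(i,dep):
    v,u=np.mgrid[0:480,0:640]; uv=np.c_[u.ravel(),v.ravel()].astype(float)
    n=und(i,uv); z=dep.ravel()[:,None]; return ((np.c_[n,np.ones(len(n))]*z-i['t'])@i['R']).reshape(480,640,3)
E
python3 - <<'E'
from h import *
np.set_printoptions(precision=1,suppress=True)
I={n:vision.camera_info(n) for n in('scene','side')}
def c3(p): return [340+(p[0]+.5)/6-.5,310+(p[1]+.5)/6-.5]
def c4(p): return [340+(p[0]+.5)/6-.5,145+(p[1]+.5)/6-.5]
def c2(p): return [190+(p[0]+.5)/2.2-.5,170+(p[1]+.5)/2.2-.5]
def c1(p): return [260+(p[0]+.5)/2.5-.5,150+(p[1]+.5)/2.5-.5]
print('rail ends side',onz(I['side'],[c3((163,85)),c3((400,383))],80))
print('rail far end scene',onz(I['scene'],[c4((143,310)),c4((212,237))],80))
print('handle tops side',onz(I['side'],[c3((358,122)),c3((430,205)),c3((240,195)),c3((308,283))],134-8))
print('handle tops scene',onz(I['scene'],[c4((180,112)),c4((212,75)),c4((262,155)),c4((300,105))],134))
print('tall top side',onz(I['side'],[c2((168,120)),c2((222,162))],121))
print('tall top scene',onz(I['scene'],[c1((201,228)),c1((182,298))],121))
print('tall foot side z0',onz(I['side'],[c2((143,214)),c2((203,267)),c2((264,213))],0))
for n in I:
    P=cloud(I[n],np.load(n+'0.npy')); 
    img=cv2.imread(f'pics/{n}0.png')
    np.save('P'+n,P)
    m=(P[...,2]>60)&(P[...,2]<200)&(P[...,0]>200)&(P[...,0]<900)
    print(n,np.percentile(P[(abs(P[...,2])<20)][:,2],[5,50,95]))
    k,l,st,c=cv2.connectedComponentsWithStats(m.astype(np.uint8))
    for j in range(1,k):
        if st[j,4]>15: q=P[l==j]; print(st[j],q.min(0),q.max(0),np.median(q,0))
E
```

```text
rail ends side [[ 492.8  -73.7   80. ]
 [ 488.  -180.7   80. ]]
rail far end scene [[ 496.   -72.4   80. ]
 [ 488.9 -125.4   80. ]]
handle tops side [[ 511.2 -129.2  126. ]
 [ 510.7 -158.7  126. ]
 [ 473.4 -126.5  126. ]
 [ 471.7 -156.1  126. ]]
handle tops scene [[ 509.1 -128.3  134. ]
 [ 507.1 -156.   134. ]
 [ 470.7 -118.7  134. ]
 [ 469.  -154.6  134. ]]
tall top side [[458.5 169.8 121. ]
 [470.1 110.4 121. ]]
tall top scene [[468.7 115.4 121. ]
 [450.3 187.5 121. ]]
tall foot side z0 [[423.4 177.2   0. ]
 [435.6 102.1  -0. ]
 [508.5 114.3  -0. ]]
scene [-2.2  1.3 13.2]
[ 508   21   55   50 1876] [ 200.  -993.2   60. ] [ 345.  -836.8  200. ] [ 270.2 -980.   135.9]
[485  46  21  42 214] [ 340.9 -797.6   60.8] [ 344.7 -510.2  200. ] [ 342.8 -686.9  159.5]
[ 280   57  210   94 8957] [ 301.9 -711.3   60. ] [ 900. -375.  200.] [ 581.  -383.3  132.5]
[ 205  133   82  100 4221] [ 625.7 -115.9   60. ] [845.5 128.5 150. ] [761.1  47.1 107.5]
[362 157  28  47 391] [ 468.1 -177.9   60.1] [512.2 -68.4 135.8] [ 492.6 -131.8   91.7]
[302 165  13  16 183] [ 639.2 -109.2   60.7] [670.9 -77.1  93
[... 1665 characters left out ...]
   94.3]
[437 274  21  23 355] [ 637.1 -114.    60.2] [671.2 -80.   91.9] [ 648.6 -100.7   83.4]
[332 285  16  23 205] [482.6 -19.   60.4] [496.   11.7  94.7] [488.9  -3.9  78.1]
[318 297  16  19  69] [452.2 -19.3  60.3] [463.5  10.7  94.3] [454.8  -8.7  88.8]
[365 322  48  58 933] [ 468.  -183.7   60. ] [512.8 -71.7 136.1] [ 491.3 -144.6   91.8]
[321 351  16  24 215] [ 395.3 -104.2   60. ] [408.8 -73.8  93.4] [401.  -89.9  78.6]
[305 364  17  19  83] [ 364.7 -105.5   61.1] [376.4 -74.4  94.5] [367.7 -92.3  88.8]
[350 391  21  18 258] [ 391.  -184.1   60.2] [ 415.5 -154.6   94.4] [ 403.4 -169.1   78.7]
[344 414  20   8  69] [ 365.3 -201.6   70.3] [ 385.7 -177.2   93.7] [ 374.9 -188.6   89.5]
```

Run:
```python
from h import *
np.set_printoptions(precision=1,suppress=True)
def box(P,lo,hi): 
    q=P.reshape(-1,3); return q[((q>lo)&(q<hi)).all(1)]
def fit(q,nm):
    c=q.mean(0); s=np.linalg.svd(q[:,:2]-c[:2],full_matrices=False); d=s[2][0]; d=d*np.sign(d[1]); t=(q[:,:2]-c[:2])@d; n=np.array([d[1],-d[0]]); w=(q[:,:2]-c[:2])@n
    mid=c[:2]+d*(t.max()+t.min())/2
    print(nm,len(q),'mid',mid,'yaw %.3f'%np.arctan2(-d[0],d[1]),'len %.1f'%np.ptp(t),'w %.1f std %.1f'%(np.ptp(w),w.std()),'z',q[:,2].min(),q[:,2].max())
for n in('scene','side'):
    P=np.load('P'+n+'.npy')
    fit(box(P,(480,-200,35),(502,-60,84)),n+' rail')
    fit(box(P,(480,-200,76),(502,-60,84)),n+' railtop')
    fit(box(P,(440,90,45),(490,190,130)),n+' card')
    fit(box(P,(440,90,112),(490,190,130)),n+' cardtop')
    fit(box(P,(500,-200,105),(530,-60,140)),n+' rear handle')
    fit(box(P,(455,-200,105),(482,-60,140)),n+' front handle')
    for z in (100,110,120,130):
        for lo,hi in((455,488),(494,530)):
            q=box(P,(lo,-200,z-4),(hi,-60,z+4)); 
            if len(q): print(z,len(q),np.median(q,0),q[:,:2].min(0),q[:,:2].max(0))
    q=box(P,(400,80,3),(530,200,30)); print('tallfoot',np.percentile(q,[1,99],axis=0))
```

```text
scene rail 283 mid [ 489.1 -124.8] yaw -0.097 len 116.2 w 15.8 std 2.3 z 35.02610070508696 83.9909365352566
scene railtop 70 mid [ 491.8 -113.4] yaw -0.085 len 87.9 w 16.1 std 2.8 z 76.10008886063557 83.9909365352566
scene card 264 mid [464.6 144.1] yaw 0.141 len 65.8 w 4.1 std 0.7 z 45.31878052868379 124.44886897423513
scene cardtop 65 mid [465.2 143.5] yaw 0.149 len 64.4 w 3.6 std 0.9 z 112.26122335376294 124.44886897423513
scene rear handle 86 mid [ 505.9 -143.4] yaw -0.069 len 32.0 w 12.3 std 2.7 z 105.17814934100832 135.7816956151947
scene front handle 41 mid [ 472.1 -140.2] yaw -0.163 len 30.7 w 9.1 std 2.0 z 106.95739710435356 134.6221376674205
100 8 [ 479.5 -130.5  100.4] [ 476.5 -153.8] [ 482.6 -127.7]
100 18 [ 500.3 -140.2   99.9] [ 497.6 -155.3] [ 504.1 -128.8]
110 7 [ 477.2 -128.   110.8] [ 474.6 -142.9] [ 479.2 -126.6]
110 25 [ 502.8 -141.5  110.7] [ 499.5 -159.3] [ 507.2 -127.3]
120 9 [ 472.6 -131.4  120.4] [ 470.6 -151.4] [ 475.9 -125.1]
120 21 [ 505.9 -143.   119.9] [ 503.  -157.3] [ 510.6 -128.7]
130 18 [ 471.  -137.8  131.1] [ 469.2 -155.5] [ 474.5 -124.9]
130 27 [ 
[... 605 characters left out ...]
8 z 105.06772853927806 136.13497262480536
side front handle 74 mid [ 470.5 -143.7] yaw 0.056 len 31.0 w 8.0 std 1.7 z 108.49903633377706 135.90544187488356
100 6 [ 478.1 -157.7  100.4] [ 476.2 -159.3] [ 485.4 -129.5]
100 61 [ 499.2 -146.1  100.5] [ 496.8 -160.7] [ 503.1 -129.5]
110 7 [ 474.3 -157.5  111.6] [ 472.7 -158.9] [ 476.5 -144.1]
110 53 [ 502.  -145.7  110.1] [ 499.8 -160. ] [ 504.7 -131.3]
120 7 [ 471.3 -148.   121.8] [ 470.6 -158.8] [ 472.4 -133.3]
120 59 [ 504.7 -147.6  120.7] [ 501.1 -159.9] [ 507.7 -131.6]
130 51 [ 469.8 -144.8  131.7] [ 468.4 -158.3] [ 472.2 -128.2]
130 79 [ 507.9 -146.1  130.1] [ 504.5 -160.4] [ 512.8 -130.8]
tallfoot [[404.3  84.3   3. ]
 [524.5 196.1  28. ]]
```

```bash
python3 -m jog '[[85,5,-15,0,0,0,0],[85,5,-30,0,0,0,0],[85,5,-30,0,0,0,0],[85,5,-30,0,0,0,0],[85,5,-30,0,0,0,0],[85,5,-30,0,0,0,0],[85,15,-20,0,0,0,0],[85,25,-14,0,0,0,0],[85,28,-14,0,0,0,0],[85,28,-14,0,0,0,0]]'
```

```text
clock: 1.1
ee_pos: [212.8, -358.5, 303.8]
tcp_rot: [3.121, 0.355, -0.0]
force: [0.1, -0.2, -0.6]
finger_gap: 84.9
```

```bash
python3 -m jog '[[85,25,-12,0,0,0,0],[85,25,-12,0,0,0,0],[85,25,-12,0,0,0,-0.1],[85,15,-12,0,0,0,-0.14],[85,0,0,0,0,0,-0.14],[85,0,0,0,0,0,-0.14],[85,0,0,0,0,0,-0.14],[85,0,0,0,0,0,-0.14],[85,0,0,0,0,0,-0.14],[85,0,0,0,0,0,-0.14]]'; python3 -m jog '[[85,0,0,0,0,0,-0.14],[85,0,0,0,0,0,-0.08],[85,0,0,0,0,0,0]]'
python3 - <<'E'
from rig import get_state
s=get_state();print(s['qpos'],s['ee_pos'],s['tcp_rot'])
E
```

```text
clock: 2.1
ee_pos: [287.5, -291.2, 303.7]
tcp_rot: [-2.489, -1.917, 0.0]
force: [0.8, 0.5, -1.1]
finger_gap: 84.5
clock: 2.4
ee_pos: [287.5, -291.2, 303.7]
tcp_rot: [-2.268, -2.173, 0.0]
force: [0.2, 0.7, 0.6]
finger_gap: 85.1
[ 1.00728947 -0.1359852  -0.29689078  1.96831671 -0.0410836   1.30396614
  0.68121762] [ 287.53727147 -291.21225575  303.69112206] [-2.26800737e+00 -2.17335040e+00  1.18954182e-04]
```

```bash
python3 -m jog '[[85,10,13,0,0,0,0],[85,23,28,0,0,0,0],[85,23,28,0,0,0,0],[85,23,28,0,0,0,0],[85,23,28,0,0,0,0],[85,23,28,0,0,0,0],[85,23,28,0,0,0,0],[85,9,15,0,0,0,0],[85,0,0,0,0,0,0],[85,0,0,0,0,0,0]]'
python3 - <<'E'
from h import *
i=vision.camera_info('wrist'); p,d=vision.camera('wrist'); cv2.imwrite('pics/w1.png',p[:,:,::-1]); np.savez('w1.npz',d=d,**i)
s=get_state();print(s['qpos'],s['ee_pos'],s['tcp_rot']); print(i)
E
```

```text
clock: 3.4
ee_pos: [490.1, -143.3, 303.5]
tcp_rot: [-2.271, -2.17, 0.001]
force: [-1.2, -0.0, 0.2]
finger_gap: 85.2
[ 0.7397396   0.12168449 -0.58202366  1.73336964  0.0694154   1.30775169
  0.09680418] [ 489.74639594 -143.77746598  303.63698078] [-2.27184000e+00 -2.16925478e+00  9.93993725e-04]
{'K': array([[345.14655583,   0.        , 320.97603583],
       [  0.        , 345.14655583, 236.86773782],
       [  0.        ,   0.        ,   1.        ]]), 'k1': -0.056019576289050625, 'R': array([[ 9.98960641e-01, -4.55743273e-02, -7.86724940e-04],
       [-4.37048363e-02, -9.62598285e-01,  2.67384422e-01],
       [-1.29431652e-02, -2.67072129e-01, -9.63589618e-01]]), 't': array([-495.46060966, -151.34253822,  347.50888149])}
```

View pics/w1.png

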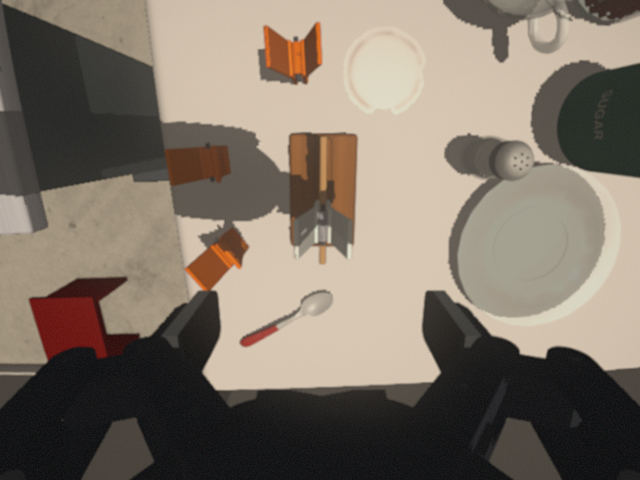

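Between the open fingers, at (323,230), is the white clip on the rail. The rail is nearly vertical in the picture and orange clips lie at (293,50), (200,165) and (220,260). I'll measure the clip from here.

Run:
```python
from h import *
np.set_printoptions(precision=1,suppress=True)
w=np.load('w1.npz'); P=cloud(w,w['d']); q=P.reshape(-1,3)
a=cv2.imread('pics/w1.png')[120:280,270:380]; cv2.imwrite('pics/c5.png',cv2.resize(a,None,fx=3.7,fy=3.7,interpolation=cv2.INTER_CUBIC))
def box(lo,hi): return q[((q>lo)&(q<hi)).all(1)]
for z in (100,110,120,130,134):
  for lo,hi in((455,488),(494,530)):
    c=box((lo,-200,z-4),(hi,-60,z+4)); 
    if len(c): print(z,len(c),np.median(c,0),c.min(0),c.max(0))
c=box((480,-122,76),(502,-60,84)); print('railtop',len(c),np.polyfit(c[:,1],c[:,0],1),np.median(c,0),c.min(0),c.max(0))
```

```text
100 102 [ 481.5 -142.7  100.7] [ 479.7 -157.5   96.2] [ 483.  -128.3  104. ]
100 109 [ 499.2 -143.2  100.3] [ 497.3 -159.    96.3] [ 503.7 -129.7  103.9]
110 121 [ 479.  -141.2  109.7] [ 474.8 -157.4  106.1] [ 480.6 -128.2  114. ]
110 130 [ 501.9 -143.5  110.3] [ 499.5 -159.5  106. ] [ 507.1 -129.7  114. ]
120 127 [ 476.3 -141.   119.9] [ 473.1 -157.2  116. ] [ 477.9 -128.2  123.9]
120 134 [ 504.7 -143.1  120.1] [ 503.  -158.6  116. ] [ 508.9 -129.7  124. ]
130 286 [ 472.6 -141.8  132.7] [ 468.5 -158.1  126.1] [ 475.9 -127.9  134. ]
130 291 [ 508.3 -144.5  132.7] [ 505.5 -159.5  126. ] [ 512.4 -129.9  134. ]
134 267 [ 471.5 -142.4  133.4] [ 468.5 -158.1  130. ] [ 474.3 -127.9  135.6]
134 265 [ 509.3 -144.8  133.3] [ 506.1 -159.5  130. ] [ 512.4 -129.9  135.5]
railtop 443 [  0.1 499.5] [493.  -96.2  81.2] [ 488.8 -121.7   78.6] [496.9 -71.   83.4]
```

View pics/c5.png

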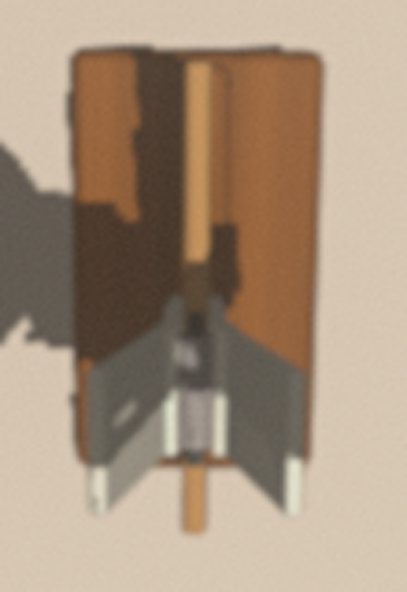

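```bash
python3 -m jog '[[85,0,1,15,0,0,0.01],[85,0,0,25,0,0,0],[85,0,0,25,0,0,0],[85,0,0,25,0,0,0],[85,0,0,20,0,0,0],[85,0,0,15,0,0,0],[85,0,0,8,0,0,0],[85,0,0,0,0,0,0],[85,0,0,0,0,0,0]]'
python3 - <<'E'
from h import *
i=vision.camera_info('wrist'); p,d=vision.camera('wrist'); cv2.imwrite('pics/w2.png',p[:,:,::-1]); p,d=vision.camera('side'); cv2.imwrite('pics/s2.png',cv2.resize(p[230:430,260:500,::-1],None,fx=3,fy=3))
E
```

```text
clock: 4.35
ee_pos: [491.6, -143.3, 171.5]
tcp_rot: [2.28, 2.16, 0.001]
force: [0.5, 0.1, 0.2]
finger_gap: 85.3
```

View pics/w2.png

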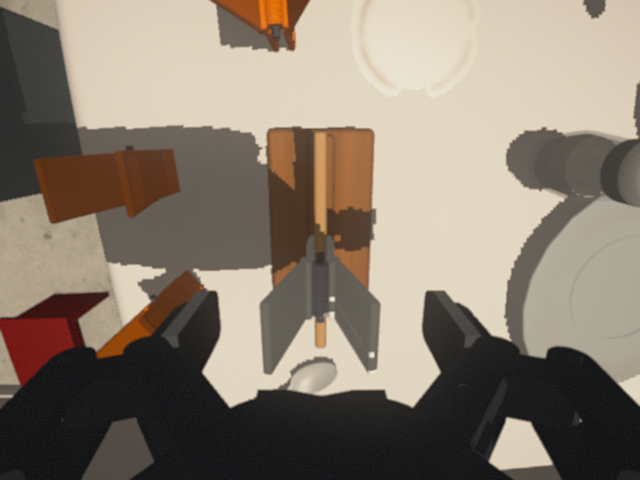

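View pics/s2.png

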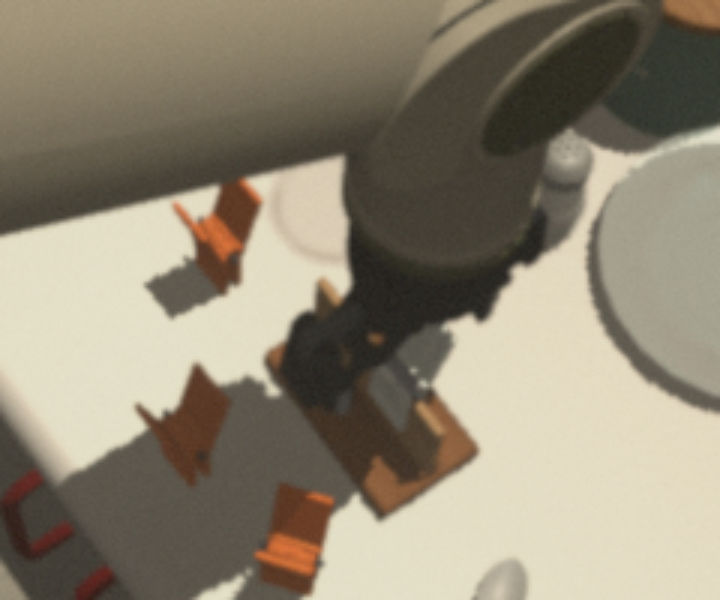

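Fingers are straddling the handles symmetrically: the handles are at columns 262–380 and the fingers at 218 and 424. Closing now.

```bash
python3 -m jog '[[45,0,0,0,0,0,0],[45,0,0,0,0,0,0],[45,0,0,0,0,0,0],[30,0,0,0,0,0,0],[20,0,0,0,0,0,0],[10,0,0,0,0,0,0],[10,0,0,0,0,0,0],[10,0,0,0,0,0,0],[10,0,0,0,0,0,0],[10,0,0,0,0,0,0]]'
python3 - <<'E'
from h import *
i=vision.camera_info('wrist'); p,d=vision.camera('wrist'); cv2.imwrite('pics/w3.png',p[:,:,::-1]);print(get_state()['finger_gap'],get_state()['ee_pos'])
E
```

```text
clock: 5.45
ee_pos: [492.5, -143.3, 172.7]
tcp_rot: [2.278, 2.159, 0.002]
force: [-2.0, -0.2, 12.9]
finger_gap: 17.0
16.781812550141037 [ 492.50078082 -143.34822893  172.61062343]
```

View pics/w3.png

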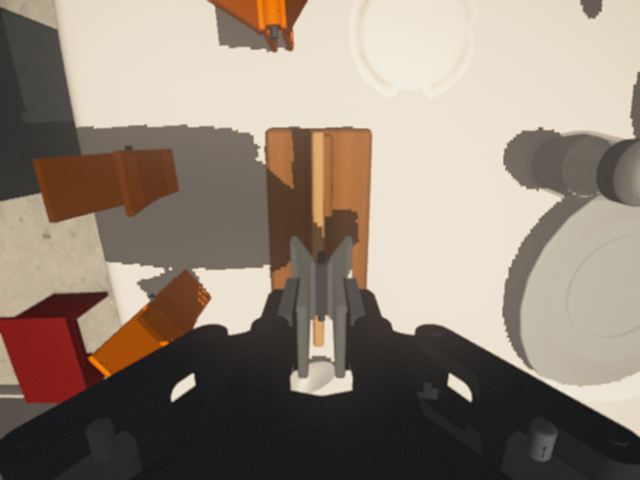

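```bash
python3 -m jog '[[10,0,0,-4,0,0,0],[10,0,0,-8,0,0,0],[10,0,0,-10,0,0,0],[10,0,0,-10,0,0,0],[10,0,0,-15,0,0,0],[10,0,0,-20,0,0,0],[10,0,0,-25,0,0,0],[10,0,0,-25,0,0,0],[10,0,0,-15,0,0,0],[10,0,0,-5,0,0,0]]'
python3 - <<'E'
from h import *
i=vision.camera_info('wrist'); p,d=vision.camera('wrist'); cv2.imwrite('pics/w4.png',p[:,:,::-1]);np.savez('w4.npz',d=d,**i);print(get_state()['finger_gap'],get_state()['ee_pos'],get_state()['force'])
p,d=vision.camera('scene'); cv2.imwrite('pics/s4.png',p[:,:,::-1]);
E
```

```text
clock: 6.5
ee_pos: [491.9, -143.1, 310.6]
tcp_rot: [2.278, 2.159, 0.002]
force: [1.2, -0.1, -0.4]
finger_gap: 16.9
17.149643780608777 [ 491.80524219 -143.17949507  310.09388658] [ 0.16557444  0.38554401 -0.36380171]
```

View pics/w4.png

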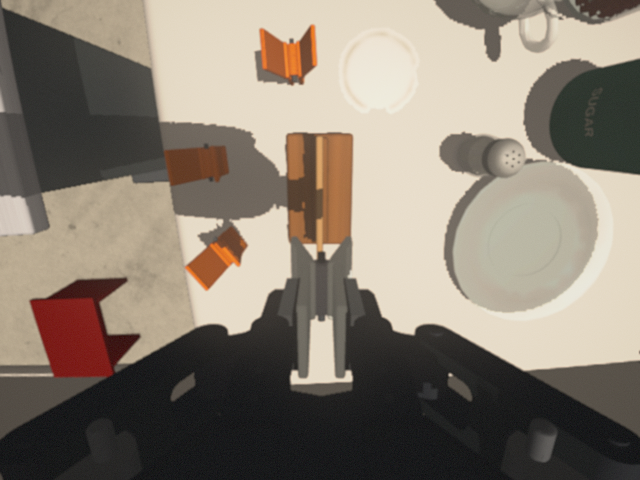

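View pics/s4.png

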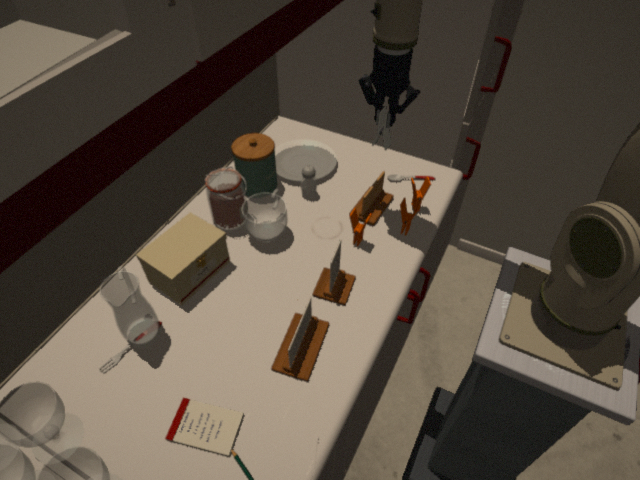

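Clip is off the rail and in the hand, with the jaws open at columns 293 and 351 near row 240. The rail is empty. Next I'll work out the jaw positions relative to the tool.

Run:
```python
from h import *
from scipy.spatial.transform import Rotation as Ro
np.set_printoptions(precision=1,suppress=True)
w=np.load('w4.npz'); P=cloud(w,w['d'])
s=get_state(); R=Ro.from_rotvec(s['tcp_rot']).as_matrix(); T=(P-s['ee_pos'])@R
a=cv2.imread('pics/w4.png')[220:400,250:390]; cv2.imwrite('pics/c6.png',cv2.resize(a,None,fx=4,fy=4,interpolation=cv2.INTER_CUBIC))
q=T.reshape(-1,3)
q=q[(abs(q[:,1])<40)&(abs(q[:,0])<22)&(q[:,2]<150)]
for z in range(25,140,8):
    for sg in(-1,1):
        c=q[(abs(q[:,2]-z)<4)&(q[:,1]*sg>0)]
        if len(c): print(z,sg,len(c),np.median(c,0),c.min(0),c.max(0))
```

```text
25 -1 974 [ 11.8 -16.9  23.8] [ -8.8 -39.4  21. ] [14.5 -9.7 29. ]
25 1 965 [11.8 17.1 23.7] [-8.   9.9 21. ] [14.2 39.8 29. ]
33 -1 1359 [ 3.5 -7.5 33.7] [-16.1 -24.8  29. ] [14.7 -4.4 37. ]
33 1 1315 [ 3.5  7.9 33.6] [-15.4   4.8  29. ] [14.7 24.5 37. ]
41 -1 410 [ 11.1 -11.   41.6] [-14.7 -21.8  37. ] [14.7 -4.5 45. ]
41 1 424 [11.  11.  41.3] [-10.7   4.9  37. ] [14.4 22.  45. ]
49 -1 401 [ 10.9 -12.2  48.7] [ -7.2 -21.7  45.1] [14.5 -4.5 53. ]
49 1 404 [10.9 12.4 49. ] [-14.9   4.9  45. ] [14.6 22.  52.9]
57 -1 332 [ 11.  -12.2  57.1] [-14.5 -21.8  53. ] [14.5 -4.6 60.9]
57 1 341 [10.9 12.2 56.4] [-1.4  5.  53. ] [14.5 22.  61. ]
65 -1 175 [11.3 -7.9 63.5] [ -6.7 -19.9  61. ] [14.5 -4.6 68.7]
65 1 171 [11.3  8.3 63.9] [-15.7   5.1  61. ] [14.4 20.5 69. ]
73 -1 117 [12.1 -5.  76.3] [-12.4  -9.2  69. ] [14.5 -0.3 77. ]
73 1 135 [10.2  5.2 74.5] [-14.4   0.2  69. ] [14.4  9.1 77. ]
81 -1 676 [ 3.2 -2.7 78.1] [-19.5 -10.   77. ] [17.4 -0.3 85. ]
81 1 709 [ 3.   2.6 78.1] [-19.1   0.2  77. ] [17.3 10.4 85. ]
89 -1 56 [13.8 -6.8 88.8] [11.2 -9.9 85.1] [16.9 -0.8 93. ]
89 1 51 [13.7  7.  88.3] [ 9.8  1.6 85.2] [16.8 10.5 92.5]
97 -1 78 [ 12.2 -10.7  98.5] [ -2.7 -12.2  93. ] [ 14.3  -6.4 101. ]
97 1 81 [12.5 10.6 98.1] [-1.3  6.3 93.1] [ 14.4  12.1 101. ]
105 -1 168 [  6.5 -13.3 106.4] [ -6.3 -14.9 101. ] [ 14.6  -8.8 109. ]
105 1 166 [  5.5  13.4 106.7] [ -6.1   8.8 101.1] [ 14.2  14.9 108.9]
113 -1 106 [  7.2 -15.7 113.7] [ -8.4 -16.5 109. ] [ 14.4 -10.9 116.8]
113 1 107 [  7.1  15.8 113.7] [ -9.3  10.7 109.1] [ 14.6  16.8 116.8]
121 -1 89 [  7.1 -17.3 119.6] [-10.7 -18.2 117.1] [ 14.4 -13.  124.1]
121 1 92 [  6.1  17.5 119.8] [-10.7  12.9 117.1] [ 14.3  18.3 122.9]
```

View pics/c6.png

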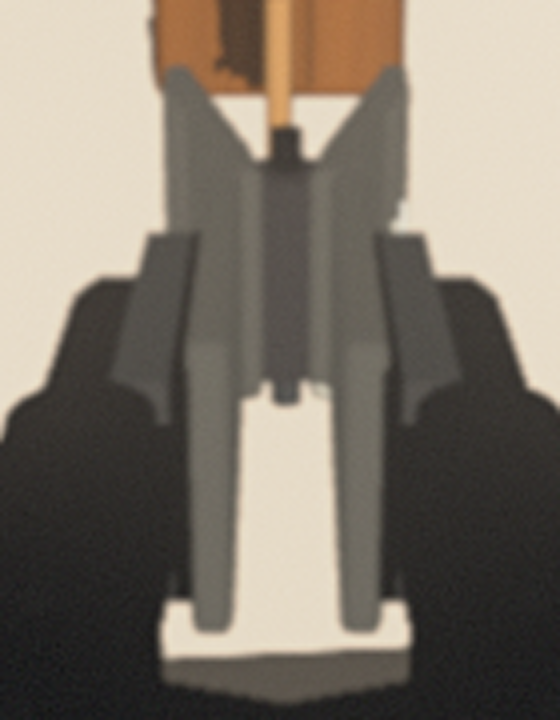

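```bash
python3 -m jog '[[10,12,-3,0,0,0,0],[10,25,-5,0,0,0,0],[10,30,-5,0,0,0,0],[10,30,-5,0,0,0,0],[10,30,-5,0,0,0,0],[10,30,-5,0,0,0,0],[10,30,-5,0,0,0,0],[10,23,-5,0,0,0,-0.1],[10,11,-2,0,0,0,-0.11],[10,0,0,0,0,0,0]]';python3 -m jog '[[10,0,0,0,0,0,0],[10,0,0,0,0,0,0]]'
python3 - <<'E'
from h import *
from scipy.spatial.transform import Rotation as Ro
np.set_printoptions(precision=2,suppress=True)
i=vision.camera_info('wrist');s=get_state(); p,d=vision.camera('wrist'); cv2.imwrite('pics/w5.png',p[:,:,::-1]);print(s['ee_pos'],s['tcp_rot'],s['finger_gap'])
P=cloud(i,d);R=Ro.from_rotvec(s['tcp_rot']).as_matrix()
print(R)
q=P.reshape(-1,3)
for lo in(55,100,113,117):
    c=q[((q>(430,95,lo))&(q<(500,190,127))).all(1)]
    dd=np.linalg.svd(c[:,:2]-c[:,:2].mean(0),full_matrices=False)[2][0];dd*=np.sign(dd[1]);t=(c[:,:2]-c[:,:2].mean(0))@dd
    print(lo,len(c),c[:,:2].mean(0)+dd*(t.min()+t.max())/2,np.ptp(t),'yaw',np.arctan2(-dd[0],dd[1]),c.min(0),c.max(0))
E
```

```text
clock: 7.6
ee_pos: [461.0, 81.8, 307.1]
tcp_rot: [-2.034, -2.393, 0.001]
force: [0.4, -0.3, -0.7]
finger_gap: 16.6
clock: 7.8
ee_pos: [462.2, 78.6, 307.5]
tcp_rot: [-2.046, -2.384, 0.001]
force: [0.1, 0.2, -1.0]
finger_gap: 16.9
[462.16  78.59 307.48] [-2.05 -2.38  0.  ] 16.872983912773904
[[-0.15  0.99 -0.  ]
 [ 0.99  0.15 -0.  ]
 [-0.   -0.   -1.  ]]
55 641 [464.28 143.13] 64.519270378046 yaw 0.14856844344114908 [458.78 111.3   55.57] [470.87 175.28 123.98]
100 476 [464.59 143.18] 64.51892172882151 yaw 0.1488672215319395 [458.9  111.3  100.12] [470.87 175.28 123.98]
113 424 [464.74 143.2 ] 64.52035490516892 yaw 0.14760545744101564 [459.1  111.3  113.05] [470.87 175.28 123.98]
117 397 [464.83 143.21] 64.51945490669131 yaw 0.14840827784521377 [459.1  111.3  117.12] [470.87 175.28 123.98]
```

View pics/w5.png

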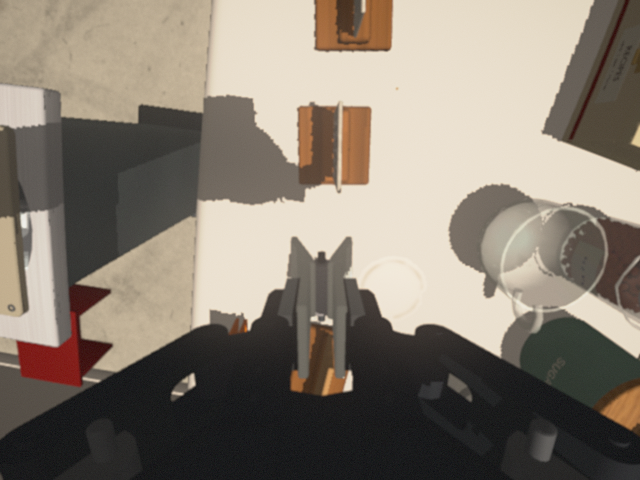

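The tall card's top edge is at column 338, rows 100–192. All three cameras agree on its centre to about 1 mm: (464.7, 143.2), yaw 0.149. The tool is already within 0.004 rad of that yaw.

```bash
python3 -m jog '[[10,8,1.3,0,0,0,0],[10,16,3,0,0,0,0],[10,18,4,0,0,0,0],[10,14,3,0,0,0,0],[10,7.4,1,0,0,0,0],[10,0,0,15,0,0,0],[10,0,0,25,0,0,0],[10,0,0,10,0,0,0],[10,0,0,4,0,0,0],[10,0,0,0,0,0,0]]';python3 -m jog '[[10,0,0,0,0,0,0],[10,0,0,0,0,0,0]]'
python3 - <<'E'
from h import *
from scipy.spatial.transform import Rotation as Ro
np.set_printoptions(precision=2,suppress=True)
i=vision.camera_info('wrist');s=get_state(); p,d=vision.camera('wrist'); cv2.imwrite('pics/w6.png',p[:,:,::-1]);print(s['qpos'],s['ee_pos'],s['tcp_rot'],s['finger_gap'])
p,_=vision.camera('scene'); cv2.imwrite('pics/s6.png',cv2.resize(p[190:320,260:430,::-1],None,fx=4,fy=4,interpolation=cv2.INTER_CUBIC))
p,_=vision.camera('side'); cv2.imwrite('pics/d6.png',cv2.resize(p[170:320,190:360,::-1],None,fx=4,fy=4,interpolation=cv2.INTER_CUBIC))
P=cloud(i,d)
q=P.reshape(-1,3);R=Ro.from_rotvec(s['tcp_rot']).as_matrix();T=(q-s['ee_pos'])@R
c=q[((q>(430,95,75))&(q<(500,190,124.5))).all(1)&(T[:,0]>17)&(abs(T[:,1])<15)]
print(len(c),np.median((c-s['ee_pos'])@R,0)); 
t=(c-s['ee_pos'])@R; print(t.min(0),t.max(0),np.polyfit(t[:,0],t[:,1],1))
E
```

```text
clock: 8.85
ee_pos: [464.6, 143.9, 254.0]
tcp_rot: [-2.042, -2.387, 0.0]
force: [-0.5, -0.3, -0.3]
finger_gap: 16.6
clock: 9.05
ee_pos: [464.9, 144.1, 254.7]
tcp_rot: [2.041, 2.387, 0.001]
force: [-0.1, 0.1, -0.6]
finger_gap: 16.5
[ 0.42  0.14 -0.86  1.85  0.11  1.2  -0.32] [464.91 144.1  254.72] [2.04 2.39 0.  ] 16.52294886210166
168 [ 27.33  -0.33 133.12]
[ 17.11  -1.76 130.71] [ 32.33   1.13 177.78] [ 0.02 -0.81]
```

View pics/w6.png

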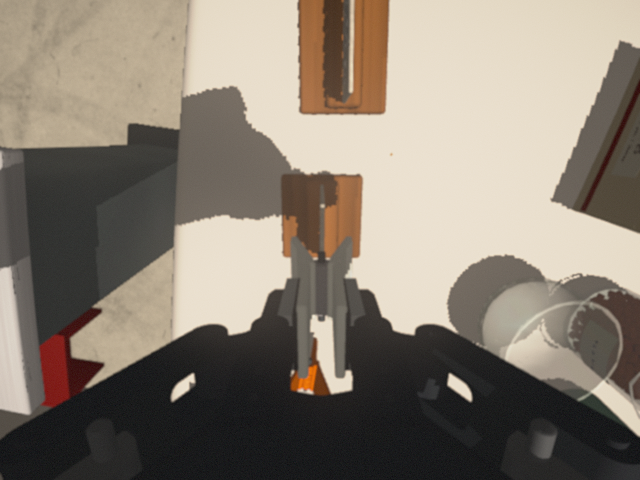

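View pics/s6.png

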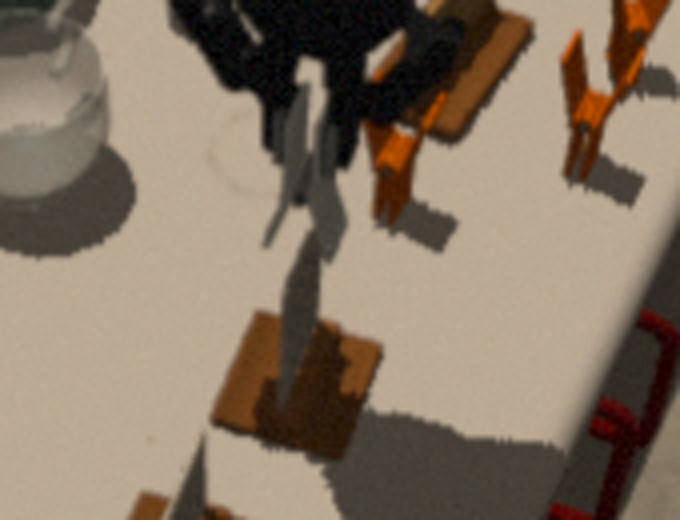

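View pics/d6.png

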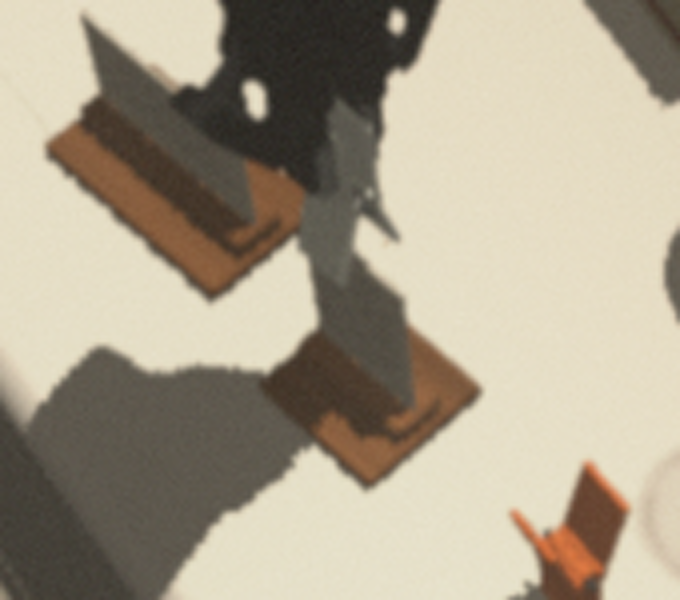

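The wrist view shows the card between the open jaws, 0.3 mm off the tool axis and square within 0.02 rad. Lowering slowly.

```bash
python3 -m jog '[[10,0,0,4,0,0,0],[10,0,0,6,0,0,0],[10,0,0,6,0,0,0],[10,0,0,6,0,0,0],[10,0,0,6,0,0,0],[10,0,0,6,0,0,0],[10,0,0,5,0,0,0],[10,0,0,2,0,0,0],[10,0,0,0,0,0,0],[10,0,0,0,0,0,0]]';python3 -m jog '[[10,0,0,0,0,0,0],[10,0,0,0,0,0,0]]'
python3 - <<'E'
from h import *
from scipy.spatial.transform import Rotation as Ro
np.set_printoptions(precision=2,suppress=True)
i=vision.camera_info('wrist');s=get_state(); p,d=vision.camera('wrist'); cv2.imwrite('pics/w7.png',cv2.resize(p[150:330,240:400,::-1],None,fx=4,fy=3.3,interpolation=cv2.INTER_CUBIC));print(s['ee_pos'],s['tcp_rot'],s['finger_gap'],s['force'])
p,ds=vision.camera('scene'); cv2.imwrite('pics/s7.png',cv2.resize(p[190:320,260:430,::-1],None,fx=4,fy=4,interpolation=cv2.INTER_CUBIC))
p,dd=vision.camera('side'); cv2.imwrite('pics/d7.png',cv2.resize(p[170:320,190:360,::-1],None,fx=4,fy=4,interpolation=cv2.INTER_CUBIC))
R=Ro.from_rotvec(s['tcp_rot']).as_matrix()
for n,D in(('wrist',d),('scene',ds),('side',dd)):
    q=cloud(i if n=='wrist' else vision.camera_info(n),D).reshape(-1,3);T=(q-s['ee_pos'])@R
    m=(q[:,2]>50)&(q[:,2]<125)&(abs(T[:,0])<40)&(abs(T[:,1])<8)&(abs(T[:,0])>16)
    t=T[m]; print(n,'card',len(t),np.median(t,0),t.min(0),t.max(0))
    m=(q[:,2]>80)&(q[:,2]<125)&(abs(T[:,0])<16)&(abs(T[:,1])<25)&(abs(T[:,1])>8.5)
    for sg in(-1,1):
        t=T[m&(T[:,1]*sg>0)]; 
        if len(t): print(n,'jaw',sg,len(t),t.min(0),t.max(0))
E
```

```text
clock: 10.2
ee_pos: [464.6, 144.1, 213.7]
tcp_rot: [2.041, 2.387, -0.001]
force: [-5.5, -1.3, 11.4]
finger_gap: 16.9
clock: 10.4
ee_pos: [464.6, 144.1, 213.7]
tcp_rot: [2.041, 2.387, -0.0]
force: [-4.6, -2.5, 10.6]
finger_gap: 16.9
[464.58 144.11 213.65] [ 2.04  2.39 -0.  ] 16.90880095322415 [-4.59 -2.48 10.63]
wrist card 399 [26.06  0.22 91.94] [-34.    -0.99  89.38] [ 32.51   2.11 163.03]
wrist jaw -1 451 [-10.44 -18.7   89.51] [ 14.34  -8.55 125.31]
wrist jaw 1 436 [-10.64   8.52  92.02] [ 14.45  17.7  124.78]
scene card 87 [ 27.09   0.17 119.51] [-23.42  -0.75  89.86] [ 33.45   2.68 163.04]
scene jaw -1 98 [-15.42 -17.86  89.83] [ 15.38  -8.59 123.85]
scene jaw 1 25 [-9.81  9.17 92.71] [ 14.97  17.78 124.58]
side card 166 [-25.61  -0.89 123.83] [-34.89  -2.76  89.87] [ 31.5    1.59 162.55]
side jaw -1 185 [-15.96 -19.15  89.08] [ 14.49  -8.53 126.52]
side jaw 1 16 [-15.81   8.55  97.75] [ -9.69  17.82 128.69]
```

View pics/w7.png

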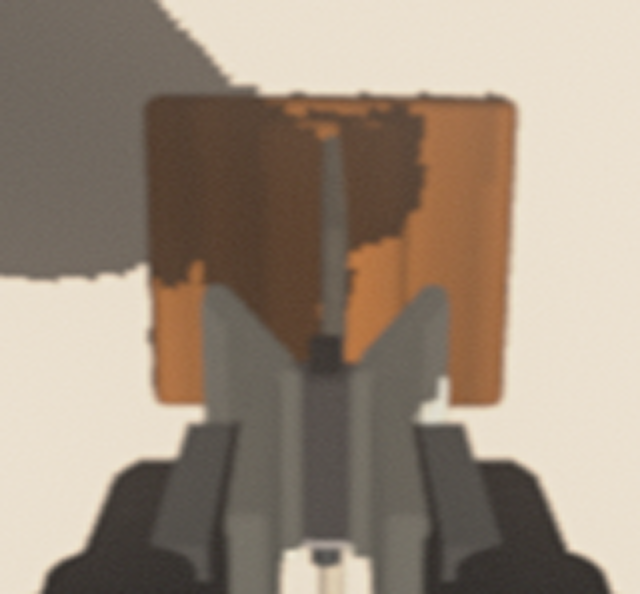

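View pics/s7.png

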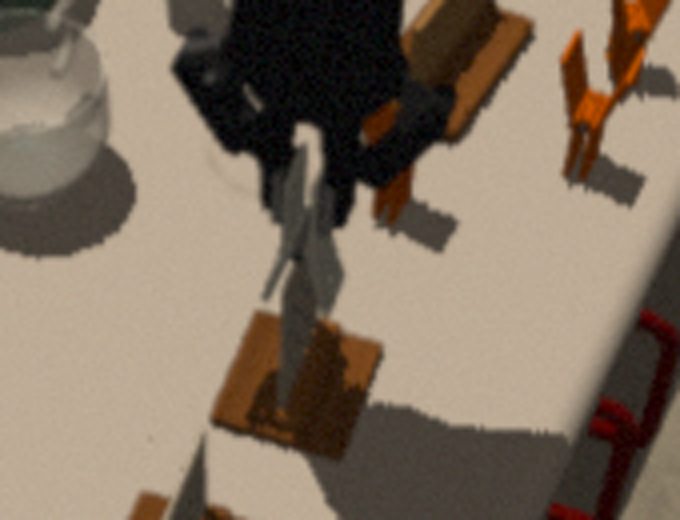

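View pics/d7.png

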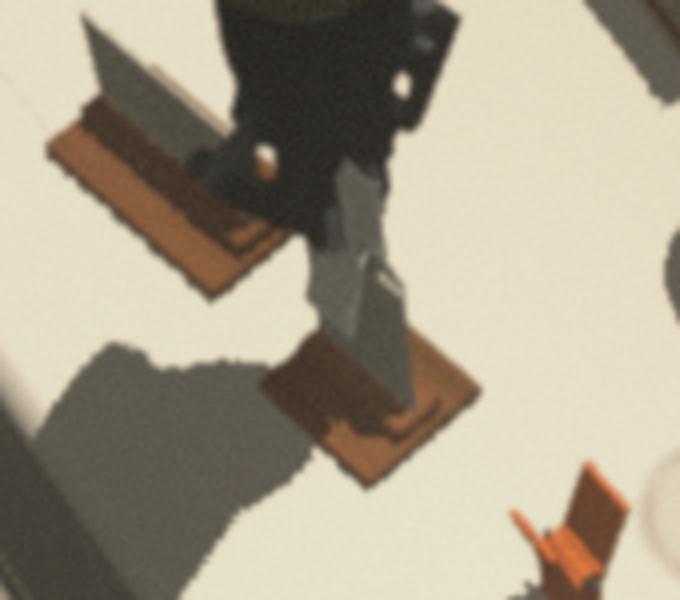

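The placement looks right, but the force reads 10.6 N upward. The hinge is resting on the card's top edge, and contact isn't allowed, so I'm raising it about 6 mm.

```bash
for r in 1; do python3 -m jog '[[10,0,0,-2,0,0,0],[10,0,0,-2,0,0,0],[10,0,0,0,0,0,0]]'; done; python3 -m jog '[[10,0,0,-2,0,0,0],[10,0,0,0,0,0,0],[10,0,0,0,0,0,0]]'
python3 - <<'E'
from h import *
from scipy.spatial.transform import Rotation as Ro
np.set_printoptions(precision=2,suppress=True)
i=vision.camera_info('wrist');s=get_state(); p,d=vision.camera('wrist'); cv2.imwrite('pics/w8.png',cv2.resize(p[150:330,240:400,::-1],None,fx=4,fy=3.3,interpolation=cv2.INTER_CUBIC));print(s['ee_pos'],s['tcp_rot'],s['finger_gap'],s['force'])
p,ds=vision.camera('scene'); cv2.imwrite('pics/s8.png',cv2.resize(p[200:300,290:390,::-1],None,fx=6,fy=6,interpolation=cv2.INTER_CUBIC))
p,dd=vision.camera('side'); cv2.imwrite('pics/d8.png',cv2.resize(p[190:290,240:340,::-1],None,fx=6,fy=6,interpolation=cv2.INTER_CUBIC))
R=Ro.from_rotvec(s['tcp_rot']).as_matrix()
for n,D in(('wrist',d),('scene',ds),('side',dd)):
    q=cloud(i if n=='wrist' else vision.camera_info(n),D).reshape(-1,3);T=(q-s['ee_pos'])@R
    m=(q[:,2]>50)&(q[:,2]<125)&(abs(T[:,0])<40)&(abs(T[:,1])<8)&(abs(T[:,0])>16)
    t=T[m]; print(n,'card',len(t),np.median(t,0),t.min(0),t.max(0),np.polyfit(t[:,0],t[:,1],1))
    m=(q[:,2]>80)&(q[:,2]<125)&(abs(T[:,0])<16)&(abs(T[:,1])<25)&(abs(T[:,1])>8.5)
    for sg in(-1,1):
        t=T[m&(T[:,1]*sg>0)]; 
        if len(t): print(n,'jaw',sg,len(t),t.min(0),t.max(0))
E
```

```text
clock: 10.85
ee_pos: [464.6, 144.0, 217.0]
tcp_rot: [2.041, 2.388, 0.0]
force: [-0.4, -0.3, -0.7]
finger_gap: 16.8
clock: 11.15
ee_pos: [464.5, 144.0, 218.9]
tcp_rot: [2.042, 2.388, -0.0]
force: [-0.1, 1.0, -1.1]
finger_gap: 16.6
[464.52 143.98 218.85] [ 2.04  2.39 -0.  ] 16.551350513511615 [-0.07  1.03 -1.09]
wrist card 361 [26.39  0.23 97.3 ] [-33.43  -1.43  94.96] [ 32.43   2.01 166.96] [0.01 0.25]
wrist jaw -1 439 [-10.69 -18.83  94.78] [ 14.61  -8.55 126.02]
wrist jaw 1 434 [-10.39   8.58  94.5 ] [ 14.51  17.66 125.85]
scene card 89 [ 26.46   0.22 126.74] [-25.08  -0.83  95.43] [ 33.69   3.18 167.72] [ 0.03 -0.11]
scene jaw -1 93 [-15.7  -17.9   94.32] [ 14.88  -8.64 124.33]
scene jaw 1 28 [-3.6   9.31 94.57] [ 14.91  18.82 125.17]
side card 164 [-25.76  -1.06 126.16] [-34.37  -3.01  94.8 ] [ 30.48   2.47 168.51] [-0.01 -1.21]
side jaw -1 176 [-15.92 -19.47  94.  ] [ 15.1   -8.58 127.96]
side jaw 1 23 [-15.99   8.58  99.68] [ -2.24  16.93 126.85]
```

View pics/w8.png

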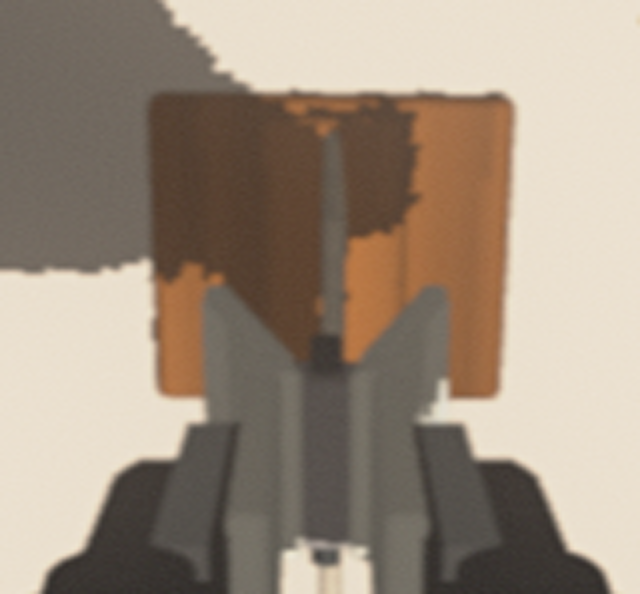

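View pics/s8.png

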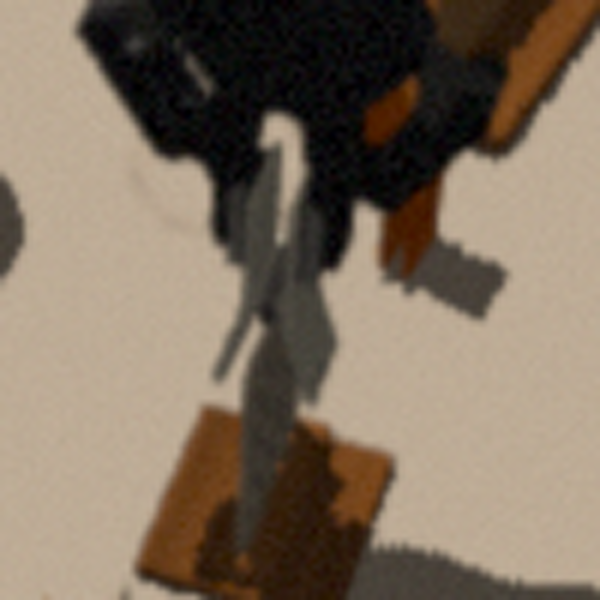

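View pics/d8.png

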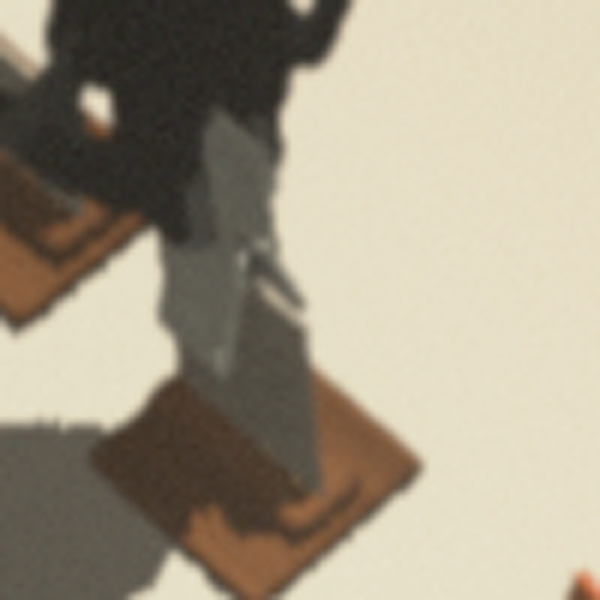

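```bash
python3 -m jog '[[10,0,0.5,-0.5,0,0,0],[10,0,0,0,0,0,0],[10,0,0,0,0,0,0],[10,0,0,0,0,0,0],[10,0,0,0,0,0,0]]'
python3 - <<'E'
from h import *
np.set_printoptions(precision=3,suppress=True)
s=get_state();print(s['ee_pos'],s['force'],s['finger_gap'],s['joint_velocities'])
p,_=vision.camera('side'); cv2.imwrite('pics/d9.png',p[:,:,::-1])
E
```

```text
clock: 11.8
ee_pos: [465.0, 144.1, 219.4]
tcp_rot: [2.042, 2.388, -0.0]
force: [-0.2, -0.4, -1.1]
finger_gap: 16.4
[465.    144.05  219.368] [-0.241 -0.367 -1.084] 16.43678969347079 [-0.001 -0.001  0.001 -0.     0.001  0.002  0.001]
```

View pics/d9.png

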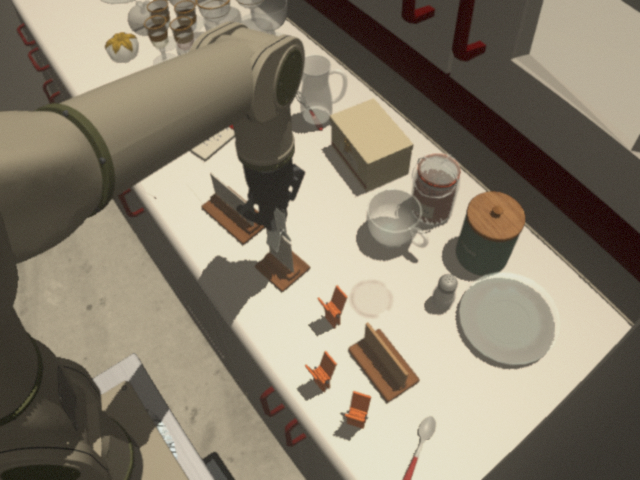

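The rail is empty at (385,360), and the stands, cup (395,215) and shaker (445,290) are where they started. The force is about zero and the arm is still, so I'm handing in.

```bash
python3 -c "
from rig import job; print(job.close_job())"
```

```text
the job is handed in; nothing more can be done
None
```

The clip is off the rail and held squeezed open over the middle of the tall card's top edge, one jaw on each side. I handed the job in at about 11.9 s.

**One thing went wrong:** when I first lowered the clip, its hinge rested on the card's top edge at about 11 N. I raised it about 6 mm. The card measured within about 1 mm of its earlier position, so it does not seem to have moved.

**Last checks:**
- **Contact:** the outside force was about 1 N, which is within the noise, so the clip is clear of the card. I estimate 2–5 mm between the hinge and the edge.
- **Position:** the jaw tips are about 27 mm below the edge, and the clip is about 1 mm or less off centre. It is square to the card within about 0.01–0.03 rad.
- **Opening:** the inner jaw tips are about 28 mm apart, and the outer faces measured about 36 mm.
- **Grip reading:** the gripper reads about 16.5 mm, not the 20 mm expected at the clip's stop. The measured jaw opening still fits a full squeeze.
- **Surroundings:** both card stands, the cup, the shaker and the three orange clips look unmoved in the last picture.

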